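Calibrate the gem scale with its check weight

ROBOT

A 6-joint arm with a two-finger parallel gripper is mounted at the origin on the work surface. World frame = base frame: x ahead of the robot, y to its left, z up, the work surface at z = 0. Lengths are in m, angles in rad, forces in N, time in s.
With the tool pointing down it reaches from about 0.35 to 0.875 m from the base axis. Payload 4.2 kg.
Tool frame: the origin (TCP) lies between the finger pads; the fingertips stand 22 mm ahead of it and the grasp point (between the pads) lies 3 mm ahead of it; x points along the fingers, y is the direction in which the jaws open and shut, and the axes are right-handed (so a half turn about x gives the same grasp; the last joint's range is limited). The gripper opens to 87 mm and grips with 3 to 60 N. Pads are 19 mm wide; open, the fingers measure 117 mm over their backs; the gripper's body (75 mm by 190 mm) begins 51 mm behind the grasp point.
Start: joints at [1.487, 0.385, 0.008, 0, -1.194, -0.259], TCP at [0.21, 0.589, 0.245] pointing down, gripper open.
Joint ranges: [-3.14, 3.14], [-1.21, 2.06], [-1.07, 1.41], [-3.16, 2.05], [-2.99, -0.16], [-3.1, 3.1]. Speed limits (rad/s): [2.79, 2.79, 3.14, 3.14, 3.14, 3.14].

INTERFACE

Orientations are given as a 3x3 rotation matrix whose columns are the frame's x, y, z axes.
In Python, from plant import robot gives the robot as it stands.
- The arm moves only by the tool step_arm, never from a script. Its arguments are lists of equal length, an entry for each row: "translation": the shift along the tool's x, y, z in mm, a list of three; "delta_rot": the turn, a rotation vector about the tool's x, y, z in degrees, a list of three. A call has 1 to 8 rows; each row is the pose to reach, as a shift and turn from the pose commanded when the call began, along the tool's axes at that moment; what a row does not reach only later rows make up. A row lasts 1/10 s, in which the tool goes at most 50 mm and 8.59 degrees, less where a joint would pass 70% of its speed; a pose out of reach is approached as far as the arm can. A call with a gripper value outside its range is refused whole. "gripper" is the opening, from 0 (shut) to 1 (fully open), set as the call begins (left out, the last holds). The fingers move at their own pace and stop on an object; "force" is the grip in N (left out, the last holds). Time passes only in rows, so rows that repeat a pose let the fingers close. It gives the time, the measured TCP pose, the force and the opening at its end, in the units of the state.
- robot.get_state(): the state, without advancing time (a new reading comes with each control period).
- robot.snapshot(name): name is "scene" or "side" or "wrist"; returns a dict with "image" (420x560x3 uint8, red, green, blue), "fx", "fy", "cx", "cy" (pixels), "eye" and "orientation" of the camera in the world. Camera axes: x right, y down, z forward; pixel columns grow to the right and rows downward; lengths in m; the calibration is good to about 2 mm. The wrist camera is an equidistant fisheye: a pixel r from the principal point sees the ray r / f radians off the axis. A picture is of the moment at which its call begins. There is no depth.
- robot.hand_in(): hands the job in, once; it reports no verdict.
The state is a dict: "time": time; "joint_pos": joint angles; "joint_velocities": joint speeds; "joint_efforts": joint torques, N m; "eef_pos": TCP position; "orientation": TCP orientation; "force": force on the tool from outside, world axes, zero at the start; "wrist_torque": the same for the moment, N m; "opening": opening from 0.0 (shut) to 1.0 (fully open).
Only numpy, scipy, OpenCV 4.12 (cv2) and the standard library are available. Lean on these libraries where they do the work, as an engineer would, in place of code of your own. Each camera call takes 0.05 s, during which the arm holds its last target.

TASK

Calibrate the gem scale: gently stand the larger of the two brass check weights upright in the middle of the sprung pan, inside the engraved ring, without forcing the pan down to its stop, and let go of it. Then swing the clear cover fully shut over it, and finally press the scale's button right down and release it. Leave the smaller weight, the sorting tray, the scoop and the loupe where they are.

Things in the scene. Friction and masses are not known exactly. Their poses are not given: they have to be found in the camera images.
- weight_large: Larger brass check weight, 0.5 kg, 68 mm tall, a body of revolution standing upright: cylinder 44 mm diameter and 42 mm high, then a neck 16 mm thick, then a knob 26 mm across from 53 to 68 mm height. Origin: centre of its underside, z up.
- weight_small: Smaller, slimmer brass check weight, 0.22 kg, 60 mm tall, cylinder 30 mm diameter and 38 mm high with a neck and an 18 mm knob. Not to be used. It may stand either nearer or farther than the larger one, 80 mm or more away. Origin: centre of its underside, z up.
- scale: Grey bench-top gem scale, fixed, 165 mm (its x) by 290 mm (its y) by 42 mm tall. Seen from the robot, its round pan is on the left half, the display and button on the right. Origin: centre of its underside; its x points away from the robot within 0.2 rad, y to the left.
- pan_centre (a point): Centre of the upper face of the round steel pan (90 mm diameter, 54 mm above the cart top when empty), 55 mm to the scale's left (+y) of the scale's origin. It moves with the pan. An engraved dark ring 62 mm across surrounds the centre. z up.
- pan (a joint): How far the pan is pressed down: 0 empty, 0.012 m at the overload stop; spring 900 N/m with 0.4 N preload, damped. The larger weight alone presses it 5 mm down.
- cover (a joint): Angle of the clear cover: 0 fully shut, about 1.55 to 1.7 rad at the start (open, standing up behind the pan). Its stiff hinge holds it wherever it is left; shutting it takes about 2 N at the handle.
- cover_hinge (a point): Middle of the cover's hinge line, 72 mm behind the pan centre (along the scale's +x), 44 mm above the cart top; the hinge axis is parallel to the scale's y. The cover is a clear box open beneath, steel-edged, 142 mm deep, 136 mm wide, 85 mm high when shut (its roof then 129 mm above the cart top); it swings shut clear of the weight standing centred on the pan.
- cover_handle (a point): Middle of the cover's steel handle: a round bar 10 mm thick and 84 mm long, parallel to the scale's y, held 48 mm off the cover's front wall by a post at each end. Shut, it lies 190 mm in front of the hinge line (the scale's -x) and 42 mm above it (43 mm below the roof); opening swings it up and back about the hinge line, so when open it stands on top of the upright cover, some 230 mm above the cart top.
- button (a joint): Push button of the scale: 0 released, 0.006 m fully down (about 5 N); springs back.
- button_top (a point): Centre of the upper face of the round button (28 mm diameter, pressed straight down) on the right half of the scale, 25 mm in front of and 85 mm to the right of the scale's origin. With the cover shut the cover's side wall is 72 mm to its left.
- tray: Tortoiseshell sorting tray, 170 x 120 x 18 mm, off to the left; leave alone. Origin: centre of its underside.
- scoop: Stainless gem scoop lying flat, about 125 mm long and 14 mm high, to the right beyond the weights; leave alone. Origin: under the joint of handle and blade.
- loupe: Brass-rimmed loupe on its stand, 103 mm tall, 76 mm base, at the far left; leave alone. Origin: centre of its underside.
Mind the look-alikes: they are no part of the job. What is shaped like the weight_large but blue or green is not meant.

How it is judged:
By the outcome, as a careful person would: the job done as asked, in the order asked, and still so for the second after the job is handed in, with the robot touching nothing.
It also fails if it takes over 62 s, if anything falls off the work surface, if the arm or the gripper's body presses on something with over 40 N, if the wrist force passes 120 N, or if a joint passes its speed limit or range.

## Working session

There is one attempt and no reset: what is moved stays moved. The work goes in short steps, Python scripts to look and compute and a tool call to move; the robot and the scene stay as the last step left them, time stands still between calls to the robot, and variables do not carry over. Pictures are saved under pics/ and viewed, and the job is handed in when it is done.

Besides the shell and the picture viewer there is one more tool, called after "Call:" as a command line: name --argument value ..., lists and objects as JSON in quotes. step_arm: Moves the arm, as the interface text tells. Its arguments: {"type":"object","properties":{"translation":{"type":"array"},"delta_rot":{"type":"array"},"gripper":{"type":"number"},"force":{"type":"number"}},"required":["translation","delta_rot"]}

```bash
ls; mkdir -p pics
cat > h.py <<'E'
import numpy as np, cv2, json
from plant import robot
def snap(name, fn):
    s=robot.snapshot(name)
    cv2.imwrite('pics/'+fn+'.png', s['image'][:,:,::-1])
    np.savez('pics/'+fn+'.npz', **{k:np.array(v) for k,v in s.items()})
    return s
def load(fn): 
    d=np.load('pics/'+fn+'.npz'); return {k:d[k] for k in d.files}
def ray(s,u,v,fish=False):
    x=(u-s['cx'])/s['fx']; y=(v-s['cy'])/s['fy']
    if fish:
        r=np.hypot(x,y); d=np.array([x/r*np.sin(r),y/r*np.sin(r),np.cos(r)]) if r>0 else np.array([0,0,1.])
    else: d=np.array([x,y,1.])
    d=np.array(s['orientation'])@d
    return np.array(s['eye']),d/np.linalg.norm(d)
def onz(s,u,v,z,fish=False):
    e,d=ray(s,u,v,fish); return e+d*(z-e[2])/d[2]
def proj(s,p,fish=False):
    q=np.array(s['orientation']).T@(np.array(p)-s['eye'])
    if fish:
        th=np.arctan2(np.hypot(q[0],q[1]),q[2]); n=np.hypot(q[0],q[1])
        return s['cx']+s['fx']*th*q[0]/n, s['cy']+s['fy']*th*q[1]/n
    return s['cx']+s['fx']*q[0]/q[2], s['cy']+s['fy']*q[1]/q[2]
E
python3 - <<'E'
from h import *
for n in ['scene','side','wrist']:
    s=snap(n,n+'0'); print(n,s['fx'],s['cx'],s['cy'],s['eye'],np.round(s['orientation'],3).tolist())
st=robot.get_state()
for k,v in st.items(): print(k,np.round(v,4).tolist())
E
```

```text
pics
scene 523.7328106284751 278.56587048815277 205.6937497157522 [ 1.20700834 -0.51985265  0.92122795] [[0.62, 0.551, -0.559], [0.785, -0.43, 0.447], [0.006, -0.716, -0.698]]
side 411.40606329105447 283.9774600516646 208.33589132983224 [ 0.50781122 -0.72286084  0.81338778] [[0.998, -0.05, 0.048], [-0.069, -0.695, 0.716], [-0.002, -0.717, -0.697]]
wrist 325.19226210127806 280.9756665733237 207.86566863129798 [0.28281758 0.56156051 0.38298122] [[-0.336, -0.903, -0.269], [-0.942, 0.322, 0.095], [0.001, 0.285, -0.959]]
time 0.15
joint_pos [1.4866, 0.3854, 0.0069, -0.0003, -1.194, -0.2585]
joint_velocities [0.0027, -0.0014, 0.0042, 0.0002, 0.0008, 0.0015]
joint_efforts [-0.0, -39.1051, 18.7587, 4.2223, 0.0124, -0.0001]
eef_pos [0.2099, 0.5883, 0.2437]
orientation [[-0.0004, -0.3362, -0.9418], [-0.0016, -0.9418, 0.3362], [-1.0, 0.0017, -0.0001]]
force [-0.3255, 0.3507, 0.6534]
wrist_torque [-0.0345, -0.0332, -0.0011]
opening 1.0031
```

View pics/scene0.png

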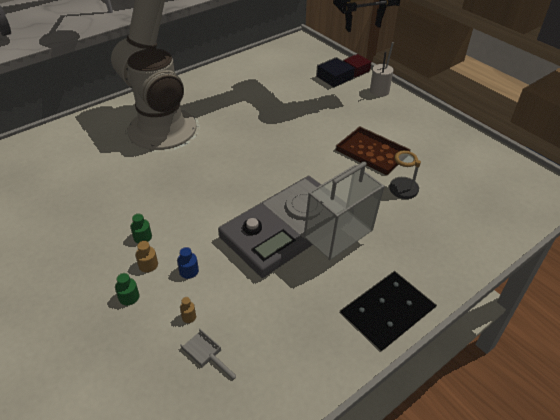

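View pics/side0.png

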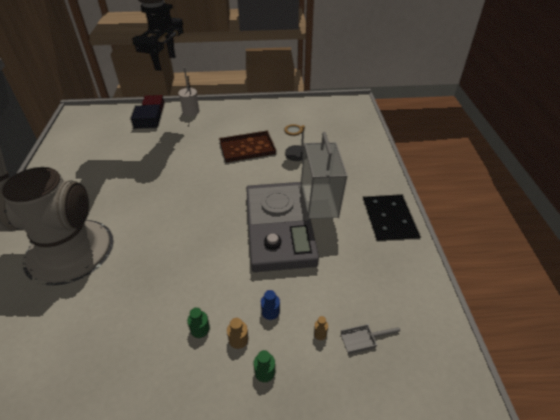

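View pics/wrist0.png

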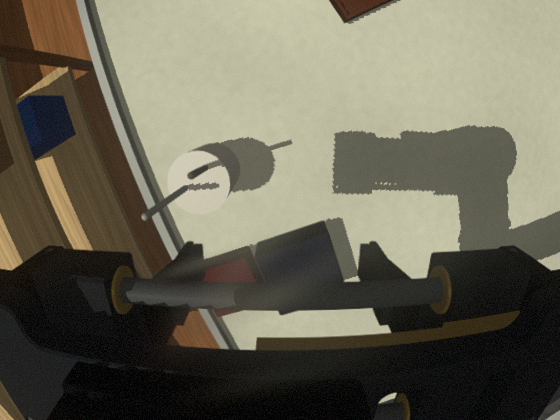

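The scene view shows these possible targets: brass (147,256), green (141,228), green (127,289), blue (187,263) and a slim brass (188,309). The side view shows them at brass (237,332), green (198,322), green (264,365), blue (270,305) and slim brass (321,328). By the description I choose the larger brass one, at scene (147,256) and side (237,332). I'll check it in a close crop.

Run:
```python
import cv2,numpy as np
a=cv2.imread('pics/scene0.png'); b=cv2.imread('pics/side0.png')
def c(im,x,y,w,h,k): return cv2.resize(im[y:y+h,x:x+w],None,fx=k,fy=k,interpolation=cv2.INTER_CUBIC)
A=c(a,100,200,130,140,3); B=c(b,180,280,130,140,3)
cv2.imwrite('pics/cropw.png',np.hstack([A,B]))
A=c(a,210,150,180,125,4); cv2.imwrite('pics/crops.png',A)
B=c(b,235,125,120,150,4); cv2.imwrite('pics/cropss.png',B)
```

```text
(no output)
```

View pics/cropw.png

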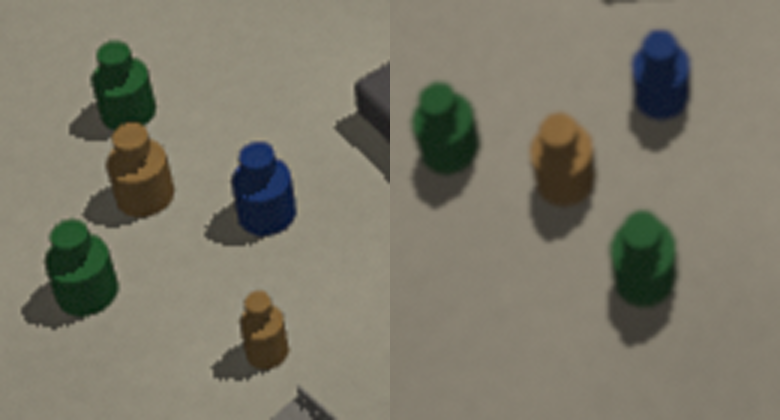

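View pics/crops.png

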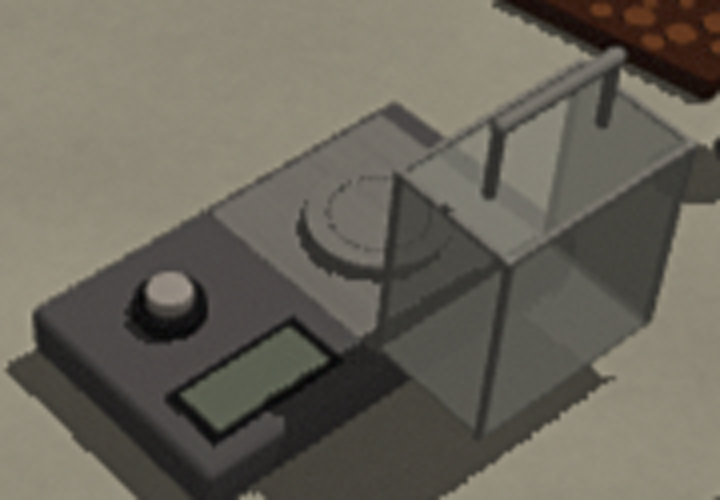

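View pics/cropss.png

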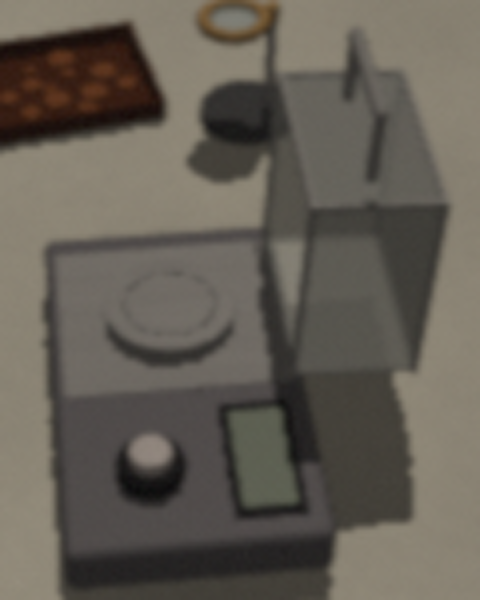

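```bash
cat >> h.py <<'E'
def wmask(im,kind):
    hsv=cv2.cvtColor(im,cv2.COLOR_RGB2HSV)
    lo,hi={'brass':((8,110,40),(24,255,255)),'green':((45,80,15),(90,255,255)),'blue':((100,100,20),(130,255,255))}[kind]
    return cv2.inRange(hsv,lo,hi)
def blobs(im,kind,amin=60):
    n,l,s,c=cv2.connectedComponentsWithStats(wmask(im,kind))
    return [(l==i,s[i],c[i]) for i in range(1,n) if s[i][4]>amin]
LARGE=[(.022,0,.022,.042),(.008,.042,.008,.053),(.013,.053,.013,.068)]
SMALL=[(.015,0,.015,.038),(.006,.038,.006,.048),(.009,.048,.009,.060)]
def render(s,x,y,z,segs,fish=False,K=4):
    h,w=s['image'].shape[:2]; m=np.zeros((h*K,w*K),np.uint8); t=np.linspace(0,2*np.pi,40)
    for r0,z0,r1,z1 in segs:
        P=[proj(s,(x+r*np.cos(a),y+r*np.sin(a),z+zz),fish) for r,zz in((r0,z0),(r1,z1)) for a in t]
        cv2.fillConvexPoly(m,cv2.convexHull(((np.array(P)+.5)*K).astype(np.int32)),255)
    return cv2.resize(m,(w,h),interpolation=cv2.INTER_AREA)/255.
def cen(m):
    yy,xx=np.nonzero(m>0); w=m[yy,xx].astype(float); return np.array([(xx*w).sum(),(yy*w).sum()])/w.sum()
E
python3 - <<'E'
from h import *
from scipy.optimize import least_squares
S={n:load(n+'0') for n in('scene','side')}
for n in S:
  for k in('brass','green','blue'):
    print(n,k,[(b[1].tolist(),np.round(b[2],1).tolist()) for b in blobs(S[n]['image'],k)])
def fitw(kind,pa,pb,segs):
    c={}
    for n,p in(('scene',pa),('side',pb)):
        b=min(blobs(S[n]['image'],kind),key=lambda b:np.hypot(*(b[2]-p))); c[n]=(cen(b[0].astype(float)),b[1][4])
    x0=onz(S['scene'],*c['scene'][0],.03)[:2]
    f=lambda q:np.concatenate([cen(render(S[n],q[0],q[1],0,segs))-c[n][0] for n in S])
    r=least_squares(f,x0,diff_step=.002); 
    print(kind,np.round(r.x,4),'res',np.round(r.fun,2),'areas',[(c[n][1],render(S[n],*r.x,0,segs).sum().round()) for n in S])
fitw('brass',(147,256),(237,332),LARGE)
fitw('brass',(188,309),(321,328),SMALL)
fitw('green',(141,228),(198,322),LARGE)
fitw('green',(127,289),(264,365),LARGE)
fitw('blue',(187,263),(270,305),LARGE)
# scale
obs=[('scene',(308,176),(-.0825,.145,.042)),('scene',(219.5,228),(-.0825,-.145,.042)),('scene',(262,267.5),(.0825,-.145,.042)),('scene',(305,203),(0,.055,.054)),
('side',(247.5,186.3),(-.0825,.145,.042)),('side',(251,263),(-.0825,-.145,.042)),('side',(317.5,262),(.0825,-.145,.042)),('side',(277.5,200.5),(0,.055,.054))]
def w(q,p):
    c,s=np.cos(q[2]),np.sin(q[2]); return (q[0]+c*p[0]-s*p[1],q[1]+s*p[0]+c*p[1],p[2])
f=lambda q:np.concatenate([np.array(proj(S[n],w(q,p)))-u for n,u,p in obs])
x0=onz(S['scene'],280,225,.042); r=least_squares(f,[x0[0],x0[1],0],loss='soft_l1'); q=r.x
print('scale',np.round(q,4),np.round(f(q),1).tolist())
print('pan',np.round(w(q,(0,.055,.054)),4),'button',np.round(w(q,(-.025,-.085,.05)),4))
for n,u in(('scene',(252.5,221)),('side',(273,237))):
  print('btn proj z.05/.06', [np.round(proj(S[n],w(q,(-.025,-.085,z))),1) for z in(.046,.054,.062)],u)
def cover(q,a,dx,dz,y):
    # a opening angle; shut handle (-.19,.042) rel hinge
    return w(q,(.072-(-dx)*np.cos(a)-0*0 + dz*np.sin(a)*1, y, .044+dz*np.cos(a)+(-dx)*np.sin(a)))
for n,u in(('scene',None),('side',None)):
  for a in(1.55,1.62,1.7): print(n,a,[np.round(proj(S[n],cover(q,a,-.19,.042,.055+y)),1) for y in(.042,-.042)], np.round(cover(q,a,-.19,.042,.055),3))
E
```

```text
scene brass [([306, 0, 166, 76, 3805], [394.8, 33.9]), ([472, 0, 79, 33, 829], [516.6, 13.3]), ([511, 69, 49, 77, 1127], [541.3, 106.2]), ([337, 132, 84, 38, 1201], [376.7, 151.7]), ([384, 236, 176, 184, 13612], [502.9, 365.1]), ([136, 241, 22, 31, 499], [145.9, 256.8]), ([495, 279, 13, 15, 67], [500.8, 286.9]), ([181, 297, 15, 26, 291], [187.4, 310.2])]
scene green [([131, 214, 21, 29, 421], [140.3, 228.5]), ([116, 273, 23, 33, 547], [126.3, 289.5])]
scene blue [([178, 248, 20, 31, 470], [187.2, 263.4])]
side brass [([2, 0, 30, 16, 107], [18.0, 5.9]), ([69, 0, 38, 97, 579], [87.3, 45.9]), ([99, 0, 8, 14, 71], [102.8, 5.9]), ([179, 0, 50, 31, 603], [208.2, 12.9]), ([304, 0, 9, 90, 418], [308.1, 42.3]), ([43, 12, 27, 28, 130], [54.6, 26.7]), ([21, 16, 23, 22, 145], [31.4, 26.5]), ([183, 21, 21, 12, 76], [193.8, 26.3]), ([28, 37, 12, 18, 62], [33.5, 46.3]), ([36, 38, 20, 13, 75], [46.2, 42.6]), ([299, 40, 3, 30, 87], [300.0, 54.1]), ([0, 47, 18, 28, 93], [7.8, 61.7]), ([113, 46, 56, 50, 988], [138.8, 75.6]), ([247, 48, 47, 43, 1026], [268.5, 68.4]), ([31, 61, 22, 11, 66], [40.9, 66.2])
[... 1212 characters left out ...]
54 ] button [ 0.5253 -0.0516  0.05  ]
btn proj z.05/.06 [array([252.4, 227.3]), array([252.3, 224.9]), array([252.2, 222.5])] (252.5, 221)
btn proj z.05/.06 [array([272.9, 242. ]), array([272.8, 239.9]), array([272.8, 237.7])] (273, 237)
scene 1.55 [array([359.6, 159.9]), array([330.4, 177.1])] [0.656 0.093 0.235]
scene 1.62 [array([364.2, 164.2]), array([335. , 181.7])] [0.669 0.093 0.232]
scene 1.7 [array([369.2, 169.6]), array([340.1, 187.3])] [0.684 0.094 0.227]
side 1.55 [array([319.3, 132.7]), array([325.2, 152.8])] [0.656 0.093 0.235]
side 1.62 [array([324.5, 133.4]), array([330.6, 153.5])] [0.669 0.093 0.232]
side 1.7 [array([330.2, 134.7]), array([336.7, 154.7])] [0.684 0.094 0.227]
```

```bash
cat >> h.py <<'E'
from scipy.spatial.transform import Rotation as Rn
def Rdown(yaw):
    x=np.array([0,0,-1.]); y=np.array([np.cos(yaw),np.sin(yaw),0]); return np.stack([x,y,np.cross(x,y)],1)
def plan(p,yaw=None,R=None):
    st=robot.get_state(); R0=np.array(st['orientation']); p0=np.array(st['eef_pos'])
    T=R if R is not None else (Rdown(yaw) if yaw is not None else R0)
    t=R0.T@(np.array(p)-p0)*1000; rv=Rn.from_matrix(R0.T@T).as_rotvec(degrees=True)
    print('t',round(st['time'],2),'pos',np.round(p0,4),'F',np.round(st['force'],2),'open',round(float(st['opening']),3),'| shift',np.round(t,1),'rot',np.round(rv,1)); return t,rv
E
python3 - <<'E'
from h import *
plan((.40,.20,.245),np.pi/2); plan((.438,-.2805,.16),np.pi/2)
E
```

```text
t 0.15 pos [0.2099 0.5883 0.2437] F [-0.33  0.35  0.65] open 1.003 | shift [  -0.8  301.8 -309.5] rot [ 1.604e+02 -1.000e-01 -0.000e+00]
t 0.15 pos [0.2099 0.5883 0.2437] F [-0.33  0.35  0.65] open 1.003 | shift [  85.   741.4 -506.8] rot [ 1.604e+02 -1.000e-01 -0.000e+00]
```

Call:
step_arm --translation '[[0,15,-15],[0,40,-41],[0,73,-75],[0,107,-110],[0,141,-145],[0,175,-180],[0,209,-215],[0,243,-250]]' --delta_rot '[[4,0,0],[12,0,0],[20,0,0],[28,0,0],[36,0,0],[44,0,0],[52,0,0],[60,0,0]]'

```text
time: 0.95
eef_pos: [0.3641, 0.2737, 0.2446]
orientation: [[0.0, -0.985, -0.175], [0.0, -0.175, 0.985], [-1.0, -0.0, 0.0]]
force: [0.3, 0.4, -0.4]
opening: 1.001
```

Run:
```python
from h import *
plan((.42,-.05,.23),np.pi/2);plan((.438,-.2805,.16),np.pi/2)
```

```text
t 0.95 pos [0.3641 0.2737 0.2446] F [ 0.34  0.38 -0.37] open 1.001 | shift [  14.5    1.5 -328.5] rot [100.1   0.   -0. ]
t 0.95 pos [0.3641 0.2737 0.2446] F [ 0.34  0.38 -0.37] open 1.001 | shift [  84.5   24.1 -558.6] rot [100.1   0.   -0. ]
```

Call:
step_arm --translation '[[0,0,-45],[2,0,-93],[5,1,-141],[8,3,-189],[12,6,-237],[15,9,-285],[18,12,-333],[22,15,-380]]' --delta_rot '[[8,0,0],[16.5,0,0],[25,0,0],[33.5,0,0],[42,0,0],[50,0,0],[58,0,0],[66,0,0]]'

```text
time: 1.75
eef_pos: [0.4172, -0.1027, 0.2227]
orientation: [[0.001, -0.56, 0.829], [0.0, 0.829, 0.56], [-1.0, -0.0, 0.001]]
force: [1.6, 0.5, 0.2]
opening: 1.0
```

Run:
```python
from h import *
plan((.438,-.2805,.17),np.pi/2)
```

```text
t 1.75 pos [ 0.4172 -0.1027  0.2227] F [1.64 0.51 0.22] open 1.0 | shift [  52.7 -158.9  -82.3] rot [34.   0.1  0. ]
```

Call:
step_arm --translation '[[6,-28,-14],[15,-60,-31],[26,-92,-48],[36,-120,-62],[45,-142,-74],[50,-154,-80],[53,-159,-82],[53,-159,-82]]' --delta_rot '[[6,0,0],[12,0,0],[18,0,0],[24,0,0],[29,0,0],[32,0,0],[34,0,0],[34,0,0]]'

```text
time: 2.55
eef_pos: [0.4393, -0.2782, 0.1692]
orientation: [[-0.001, -0.006, 1.0], [0.0, 1.0, 0.006], [-1.0, 0.0, -0.001]]
force: [-0.6, 1.8, -0.3]
opening: 1.001
```

Run:
```python
from h import *
plan((.438,-.2805,.17),np.pi/2)
s=snap('wrist','wrist1'); print(s['eye'],np.round(proj(s,(.438,-.2805,.068),True)),np.round(proj(s,(.438,-.2805,.042),True)))
```

```text
t 2.55 pos [ 0.4393 -0.2782  0.1692] F [-0.6   1.79 -0.32] open 1.001 | shift [-0.8 -2.3 -1.3] rot [ 0.3 -0.  -0. ]
[ 0.36023863 -0.27928535  0.30861898] [278. 216.] [279. 206.]
```

View pics/wrist1.png

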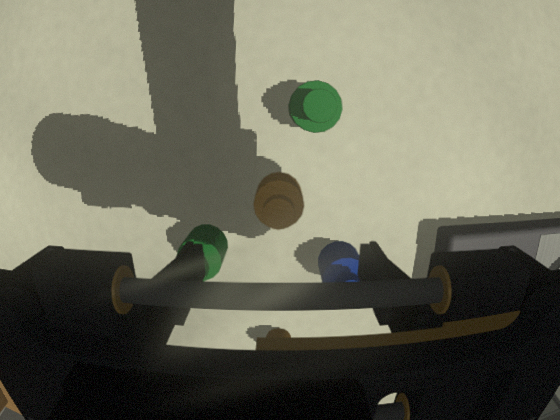

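The wrist view shows the larger brass weight at (279,205) between the fingers, with the blue one at (342,262), the greens at (315,107) and (207,250), and the small brass behind the gripper at (275,335). I'll refine the position using this view.

Run:
```python
from h import *
from scipy.optimize import least_squares
S={n:load(f) for n,f in(('scene','scene0'),('side','side0'),('wrist','wrist1'))}
P={'scene':(147,256),'side':(237,332),'wrist':(279,205)}
c={}
for n in S:
    im=S[n]['image']; hsv=cv2.cvtColor(im,cv2.COLOR_RGB2HSV)
    m=cv2.inRange(hsv,(6,100,25),(26,255,255)); k,l,st,ce=cv2.connectedComponentsWithStats(m)
    i=min([i for i in range(1,k) if st[i][4]>100],key=lambda i:np.hypot(*(ce[i]-P[n])))
    c[n]=ce[i]; print(n,st[i],ce[i])
f1=lambda q,n:cen(render(S[n],q[0],q[1],0,LARGE,n=='wrist'))-c[n]
for names in (['scene','side'],['wrist'],['scene'],['side'],['scene','side','wrist']):
    r=least_squares(lambda q:np.concatenate([f1(q,n) for n in names]),[.438,-.2805],diff_step=.002)
    print(names,np.round(r.x,4),np.round(r.fun,2),[render(S[n],*r.x,0,LARGE,n=='wrist').sum() for n in names])
```

```text
scene [136 241  22  31 506] [145.89920949 256.85770751]
side [227 318  20  30 481] [237.07692308 332.85446985]
wrist [ 254  173   49   55 1895] [276.9651715  199.51345646]
['scene', 'side'] [ 0.4379 -0.2802] [ 0.24  0.02 -0.14  0.23] [np.float64(563.6941176470589), np.float64(570.5725490196078)]
['wrist'] [ 0.4356 -0.282 ] [-0.02 -0.  ] [np.float64(2373.2392156862743)]
['scene'] [ 0.4375 -0.2806] [-0.   -0.01] [np.float64(562.8901960784314)]
['side'] [ 0.4383 -0.2797] [0.   0.01] [np.float64(570.0039215686274)]
['scene', 'side', 'wrist'] [ 0.4362 -0.2815] [-0.62 -0.16 -0.97  0.82  0.57  0.69] [np.float64(564.5607843137254), np.float64(572.4980392156863), np.float64(2371.18431372549)]
```

Run:
```python
from h import *
plan((.437,-.281,.035),np.pi/2)
```

```text
t 2.6 pos [ 0.4394 -0.2778  0.1696] F [ 0.11  0.15 -0.4 ] open 1.002 | shift [134.6  -3.2  -2.4] rot [ 0.4 -0.  -0. ]
```

Call:
step_arm --translation '[[15,-1,-1],[45,-2,-2],[75,-3,-2],[100,-3,-2],[118,-3,-2],[129,-3,-2],[134,-3,-2],[134,-3,-2]]' --delta_rot '[[0.4,0,0],[0.4,0,0],[0.4,0,0],[0.4,0,0],[0.4,0,0],[0.4,0,0],[0.4,0,0],[0.4,0,0]]'

```text
time: 3.4
eef_pos: [0.4377, -0.2809, 0.0358]
orientation: [[0.0, -0.0, 1.0], [-0.0, 1.0, 0.0], [-1.0, -0.0, 0.0]]
force: [0.6, 0.5, -0.3]
opening: 1.002
```

Call:
step_arm --translation '[[0,0,0],[0,0,0],[0,0,0],[0,0,0],[0,0,0],[0,0,0],[0,0,0],[0,0,0]]' --delta_rot '[[0,0,0],[0,0,0],[0,0,0],[0,0,0],[0,0,0],[0,0,0],[0,0,0],[0,0,0]]' --gripper 0.0 --force 25

```text
time: 4.2
eef_pos: [0.4374, -0.2812, 0.0356]
orientation: [[-0.0, 0.001, 1.0], [0.0, 1.0, -0.001], [-1.0, 0.0, -0.0]]
force: [-0.2, 0.7, 0.8]
opening: 0.485
```

Run:
```python
from h import *
plan((.437,-.281,.035),np.pi/2)
snap('side','side2');snap('scene','scene2')
a=cv2.imread('pics/scene2.png'); b=cv2.imread('pics/side2.png')
c=lambda im,x,y:cv2.resize(im[y:y+150,x:x+130],None,fx=3,fy=3)
cv2.imwrite('pics/c2.png',np.hstack([c(a,90,170),c(b,180,250)]))
```

```text
t 4.2 pos [ 0.4374 -0.2812  0.0356] F [-0.15  0.75  0.77] open 0.485 | shift [ 0.6  0.2 -0.4] rot [-0. -0. -0.]
```

View pics/c2.png

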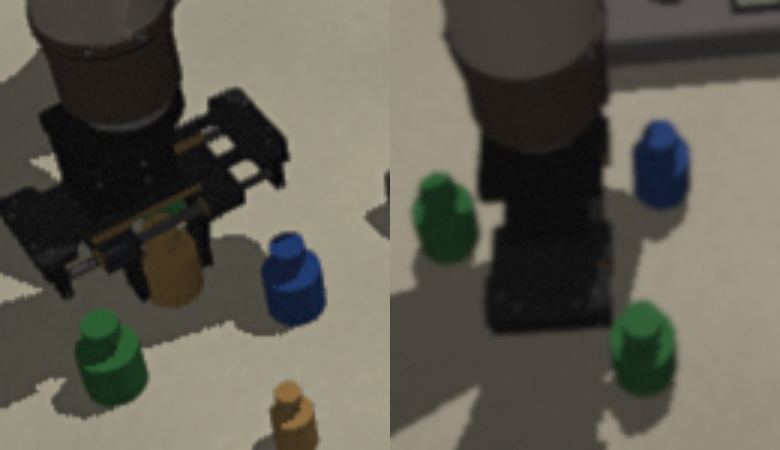

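Call:
step_arm --translation '[[-8,0,0],[-25,0,0],[-45,0,0],[-70,0,0],[-95,0,0],[-113,0,0],[-121,0,0],[-124,0,0]]' --delta_rot '[[0,0,0],[0,0,0],[0,0,0],[0,0,0],[0,0,0],[0,0,0],[0,0,0],[0,0,0]]'

```text
time: 5.1
eef_pos: [0.4371, -0.2812, 0.1598]
orientation: [[0.0, 0.001, 1.0], [0.0, 1.0, -0.001], [-1.0, 0.0, 0.0]]
force: [0.6, 0.2, -5.5]
opening: 0.486
```

Run:
```python
from h import *
plan((.5456,.0892,.16),np.pi/2+.033)
s=snap('wrist','wrist3');b=snap('side','side3')
```

```text
t 5.1 pos [ 0.4371 -0.2812  0.1598] F [ 0.57  0.22 -5.53] open 0.486 | shift [-1.000e-01  3.705e+02  1.081e+02] rot [-2.  0. -0.]
```

View pics/wrist3.png

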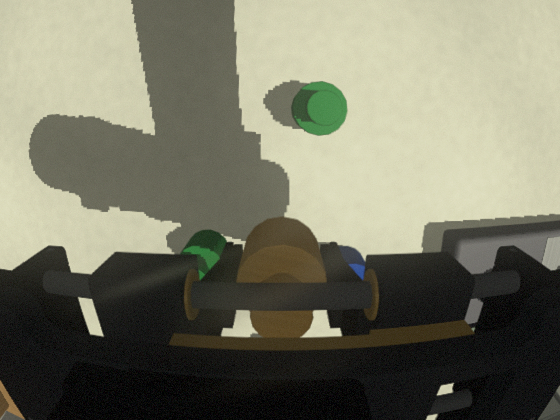

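The wrist view shows the brass weight gripped upright between the pads at (281,265), and the force reads about 5 N.

Call:
step_arm --translation '[[0,12,4],[0,36,10],[0,66,19],[0,98,29],[0,130,38],[0,162,47],[0,194,57],[0,226,66]]' --delta_rot '[[0,0,0],[-0.5,0,0],[-1,0,0],[-2,0,0],[-2,0,0],[-2,0,0],[-2,0,0],[-2,0,0]]'

```text
time: 6.0
eef_pos: [0.5032, -0.0534, 0.1584]
orientation: [[-0.002, -0.034, 0.999], [-0.0, 0.999, 0.034], [-1.0, -0.0, -0.002]]
force: [0.3, 0.3, -4.9]
opening: 0.489
```

Run:
```python
from h import *
plan((.5456,.0892,.16),np.pi/2+.033)
```

```text
t 6.0 pos [ 0.5032 -0.0534  0.1584] F [ 0.34  0.28 -4.88] open 0.489 | shift [ -1.7 141.1  47.3] rot [ 0.1 -0.1  0. ]
```

Call:
step_arm --translation '[[0,30,10],[0,60,20],[0,88,29],[0,111,37],[0,128,43],[-1,138,46],[-1,141,47],[-1,141,47]]' --delta_rot '[[0,0,0],[0,0,0],[0,0,0],[0,0,0],[0,0,0],[0,0,0],[0,0,0],[0,0,0]]'

```text
time: 6.8
eef_pos: [0.5454, 0.087, 0.1602]
orientation: [[-0.001, -0.034, 0.999], [-0.0, 0.999, 0.034], [-1.0, -0.0, -0.001]]
force: [-0.7, 0.2, -4.8]
opening: 0.486
```

Run:
```python
from h import *
plan((.5456,.0892,.16),np.pi/2+.033)
for n in('wrist','side','scene'): snap(n,n+'4')
a=cv2.imread('pics/scene4.png'); b=cv2.imread('pics/side4.png')
c=lambda im,x,y:cv2.resize(im[y:y+150,x:x+130],None,fx=3,fy=3)
cv2.imwrite('pics/c4.png',np.hstack([c(a,250,120),c(b,220,100)]))
```

```text
t 6.8 pos [0.5454 0.087  0.1602] F [-0.7   0.24 -4.76] open 0.486 | shift [0.2 2.2 0.2] rot [ 0.1 -0.1  0. ]
```

View pics/c4.png

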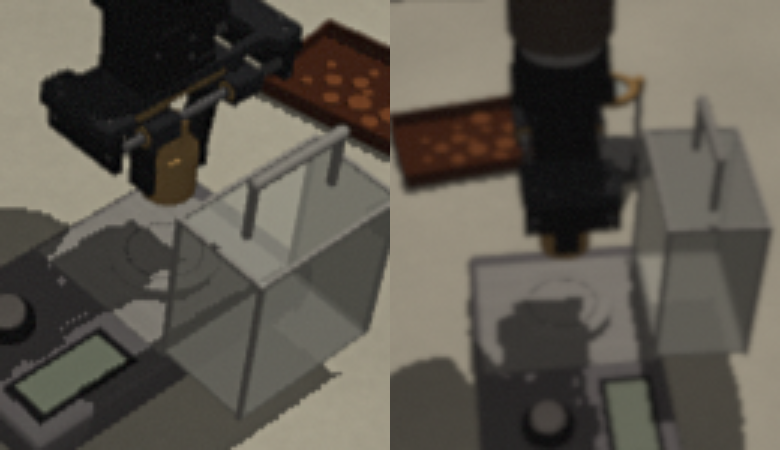

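View pics/wrist4.png

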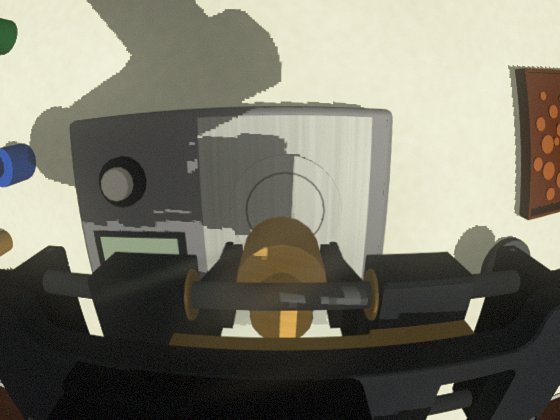

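Run:
```python
from h import *
s=load('wrist4'); im=s['image'][:,:,::-1].copy()
p=(.5456,.0892)
big=cv2.resize(im[100:350,180:400],None,fx=3.4,fy=2.4*3.4/3.4*1.0) if 0 else cv2.resize(im[140:340,190:390],None,fx=3,fy=3,interpolation=cv2.INTER_CUBIC)
def dr(pts,col):
    for u,v in pts: cv2.circle(big,(int((u-190+.5)*3),int((v-140+.5)*3)),1,col,-1)
t=np.linspace(0,2*np.pi,60)
dr([proj(s,(p[0]+.031*np.cos(a),p[1]+.031*np.sin(a),.054),True) for a in t],(0,0,255))
st=robot.get_state()
w=np.array([.5454,.087]); zb=.1602-.0356
dr([proj(s,(w[0]+.022*np.cos(a),w[1]+.022*np.sin(a),zb),True) for a in t],(0,255,0))
dr([proj(s,(w[0]+.022*np.cos(a),w[1]+.022*np.sin(a),zb+.042),True) for a in t],(255,255,0))
cv2.imwrite('pics/c4w.png',big)
```

```text
(no output)
```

View pics/c4w.png

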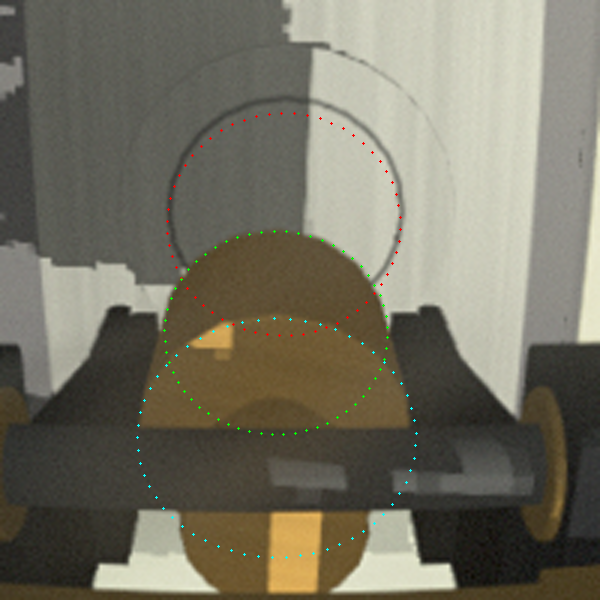

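Call:
step_arm --translation '[[6,1,0],[18,2,-0.5],[30,3,-0.5],[42,3,-0.5],[52,3,-0.5],[60,3,-0.5],[65,3,-0.5],[67,3,-0.5]]' --delta_rot '[[0,0,0],[0,0,0],[0,0,0],[0,0,0],[0,0,0],[0,0,0],[0,0,0],[0,0,0]]'

```text
time: 7.75
eef_pos: [0.545, 0.0901, 0.0929]
orientation: [[-0.001, -0.034, 0.999], [-0.0, 0.999, 0.034], [-1.0, -0.0, -0.001]]
force: [0.4, 0.7, -4.8]
opening: 0.48
```

Call:
step_arm --translation '[[1,0,0],[2,0,0],[3,0,0],[4,0,0],[5,0,0],[6,0,0],[7,0,0],[7,0,0]]' --delta_rot '[[0,0,0],[0,0,0],[0,0,0],[0,0,0],[0,0,0],[0,0,0],[0,0,0],[0,0,0]]'

```text
time: 8.55
eef_pos: [0.5454, 0.0902, 0.0868]
orientation: [[0.001, -0.034, 0.999], [0.0, 0.999, 0.034], [-1.0, 0.0, 0.001]]
force: [-1.2, -0.0, -2.4]
opening: 0.488
```

Contact: half of the load is on the pan. I'll go on gently.

Call:
step_arm --translation '[[1,0,0],[2,0,0],[2.5,0,0],[2.5,0,0]]' --delta_rot '[[0,0,0],[0,0,0],[0,0,0],[0,0,0]]'

```text
time: 8.95
eef_pos: [0.5454, 0.0902, 0.0843]
orientation: [[0.001, -0.034, 0.999], [0.0, 0.999, 0.034], [-1.0, 0.0, 0.001]]
force: [-1.2, -0.2, 0.1]
opening: 0.486
```

Run:
```python
from h import *
plan((.545,.09,.085),np.pi/2+.033)
```

```text
t 8.95 pos [0.5454 0.0902 0.0843] F [-1.21 -0.18  0.07] open 0.486 | shift [-0.7 -0.2 -0.4] rot [ 0.1  0.  -0. ]
```

Call:
step_arm --translation '[[0,0,0],[0,0,0],[0,0,0],[0,0,0],[0,0,0],[0,0,0]]' --delta_rot '[[0,0,0],[0,0,0],[0,0,0],[0,0,0],[0,0,0],[0,0,0]]' --gripper 0.85

```text
time: 9.55
eef_pos: [0.5452, 0.0901, 0.0841]
orientation: [[0.0, -0.034, 0.999], [-0.0, 0.999, 0.034], [-1.0, -0.0, 0.0]]
force: [-1.5, 0.5, -0.3]
opening: 0.836
```

Call:
step_arm --translation '[[-6,0,0],[-18,0,0],[-36,0,0],[-58,0,0],[-80,0,0],[-97,0,0],[-107,0,0],[-110,0,0]]' --delta_rot '[[0,0,0],[0,0,0],[0,0,0],[0,0,0],[0,0,0],[0,0,0],[0,0,0],[0,0,0]]'

```text
time: 10.35
eef_pos: [0.5457, 0.0903, 0.196]
orientation: [[0.003, -0.034, 0.999], [0.001, 0.999, 0.034], [-1.0, 0.001, 0.003]]
force: [0.6, 0.3, -0.4]
opening: 0.848
```

Run:
```python
from h import *
plan((.545,.09,.20),np.pi/2+.033)
for n in('wrist','side','scene'): snap(n,n+'5')
a=cv2.imread('pics/scene5.png'); b=cv2.imread('pics/side5.png')
c=lambda im,x,y:cv2.resize(im[y:y+150,x:x+130],None,fx=3,fy=3)
cv2.imwrite('pics/c5.png',np.hstack([c(a,250,120),c(b,220,100)]))
s=load('wrist5'); im=s['image'][:,:,::-1].copy()
big=cv2.resize(im[120:320,190:390],None,fx=3,fy=3,interpolation=cv2.INTER_CUBIC)
cv2.imwrite('pics/c5w.png',big)
```

```text
t 10.35 pos [0.5457 0.0903 0.196 ] F [ 0.57  0.35 -0.36] open 0.848 | shift [-4.1 -0.3 -0.7] rot [ 0.1  0.2 -0.1]
```

View pics/c5.png

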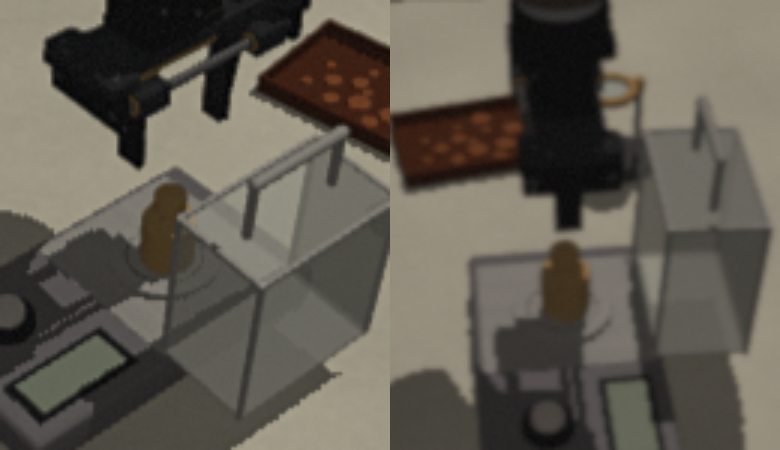

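View pics/c5w.png

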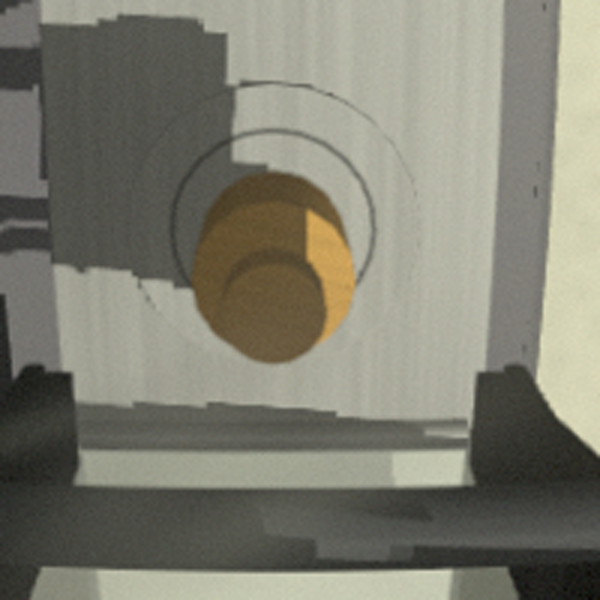

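Run:
```python
from h import *
s=load('wrist5')
im=s['image'][:,:,::-1].copy()
U=lambda u,v:(u/3+190-.33,v/3+120-.33)
t=np.linspace(0,2*np.pi,80)
from scipy.optimize import least_squares
z=.049
# ring points from zoom
rp=[(273,128),(171,228),(376,225),(200,157),(347,157),(186,285),(366,280)]
W=[onz(s,*U(*p),z,True)[:2] for p in rp]
r=least_squares(lambda q:[np.hypot(*(w-q[:2]))-.031 for w in W],[.545,.09]); print('ring',r.x,np.round(r.fun,4))
hsv=cv2.cvtColor(s['image'],cv2.COLOR_RGB2HSV)
m=cv2.inRange(hsv,(6,100,25),(26,255,255)); k,l,stt,ce=cv2.connectedComponentsWithStats(m)
i=max([i for i in range(1,k) if abs(ce[i][0]-280)<20 and abs(ce[i][1]-208)<25],key=lambda i:stt[i][4]); print(stt[i],ce[i])
r2=least_squares(lambda q:cen(render(s,q[0],q[1],z,LARGE,True))-ce[i],[.545,.09],diff_step=.002); print('weight',r2.x,render(s,*r2.x,z,LARGE,True).sum())
big=cv2.resize(im[120:320,190:390],None,fx=3,fy=3,interpolation=cv2.INTER_CUBIC)
def dr(c,R,zz,col):
    for a in t:
        u,v=proj(s,(c[0]+R*np.cos(a),c[1]+R*np.sin(a),zz),True); cv2.circle(big,(int((u-190+.5)*3),int((v-120+.5)*3)),1,col,-1)
dr(r.x,.031,z,(0,0,255)); dr(r2.x,.022,z,(0,255,0)); dr(r2.x,.022,z+.042,(255,255,0)); dr(r2.x,.013,z+.068,(255,0,255))
cv2.imwrite('pics/c5x.png',big)
```

```text
ring [0.54142754 0.09013464] [0.0005 0.0003 0.0001 0.0007 0.0005 0.0012 0.0015]
[ 254  178   55   62 2500] [280.6772 208.1196]
weight [0.54370054 0.08990338] 2835.58431372549
```

View pics/c5x.png

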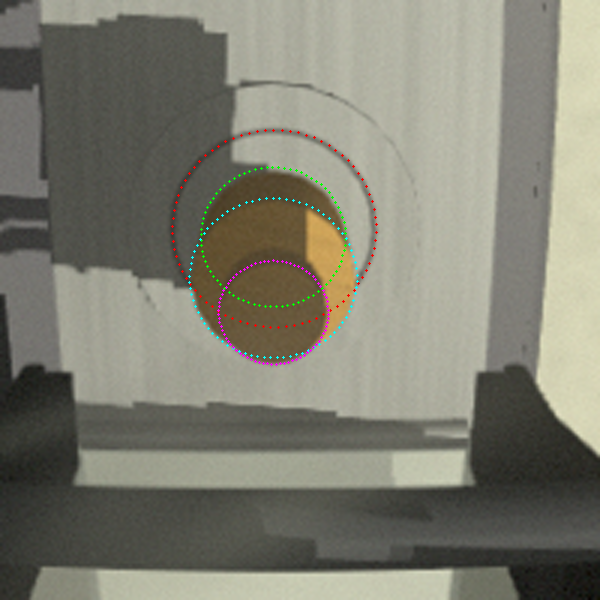

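The weight stands upright and released inside the ring, about 3 mm behind its centre, with roughly 6 mm still clear all round. Next I'll close the fingers and go over and behind the handle.

```bash
cat >> h.py <<'E'
Q=np.array([.5465,.0345,.0334])  # scale pose
def sw(p):
    c,s=np.cos(Q[2]),np.sin(Q[2]); return np.array((Q[0]+c*p[0]-s*p[1],Q[1]+s*p[0]+c*p[1],p[2]))
def bar(a,off=(0,0,0)):
    return sw((.072-.19*np.cos(a)+.042*np.sin(a)+off[0],.055+off[1],.044+.042*np.cos(a)+.19*np.sin(a)+off[2]))
YAW=np.pi/2+.0334
E
python3 - <<'E'
from h import *
print(bar(1.62))
b=bar(1.62,(.036,0,0))
plan((.545,.09,.30),YAW); plan((b[0],b[1],.30),YAW); plan((b[0],b[1],.242),YAW)
E
```

```text
[0.66788867 0.09358658 0.23170433]
t 10.5 pos [0.5447 0.09   0.1936] F [-0.72 -0.44 -1.02] open 0.849 | shift [-1.064e+02 -1.000e-01  2.000e-01] rot [ 0.  -0.1  0. ]
t 10.5 pos [0.5447 0.09   0.1936] F [-0.72 -0.44 -1.02] open 0.849 | shift [-106.6   -0.7  159.1] rot [ 0.  -0.1  0. ]
t 10.5 pos [0.5447 0.09   0.1936] F [-0.72 -0.44 -1.02] open 0.849 | shift [-48.6  -0.7 159.2] rot [ 0.  -0.1  0. ]
```

Call:
step_arm --translation '[[-20,0,0],[-55,0,0],[-90,0,0],[-107,0,15],[-107,0,45],[-107,0,80],[-107,0,115],[-107,0,142]]' --delta_rot '[[0,0,0],[0,0,0],[0,0,0],[0,0,0],[0,0,0],[0,0,0],[0,0,0],[0,0,0]]' --gripper 0.0

```text
time: 11.3
eef_pos: [0.6884, 0.0949, 0.2988]
orientation: [[-0.003, -0.034, 0.999], [-0.001, 0.999, 0.034], [-1.0, -0.001, -0.003]]
force: [-0.3, 0.6, -0.1]
opening: 0.21
```

Run:
```python
from h import *
b=bar(1.62,(.036,0,0))
plan((b[0],b[1],.30),YAW)
```

```text
t 11.3 pos [0.6884 0.0949 0.2988] F [-0.33  0.57 -0.07] open 0.21 | shift [-1.3 -0.7 15.5] rot [ 0.  -0.2  0. ]
```

Call:
step_arm --translation '[[0,0,12],[0,0,18],[0,0,18],[0,0,18]]' --delta_rot '[[0,0,0],[0,0,0],[0,0,0],[0,0,0]]'

```text
time: 11.7
eef_pos: [0.7045, 0.0956, 0.3006]
orientation: [[-0.001, -0.034, 0.999], [-0.0, 0.999, 0.034], [-1.0, -0.0, -0.001]]
force: [-0.2, 0.9, 0.5]
opening: 0.004
```

Run:
```python
from h import *
b=bar(1.62,(.036,0,0))
plan((b[0],b[1],.242),YAW)
for n in('side','scene'): snap(n,n+'6')
a=cv2.imread('pics/scene6.png'); b=cv2.imread('pics/side6.png')
c=lambda im,x,y:cv2.resize(im[y:y+150,x:x+130],None,fx=3,fy=3)
cv2.imwrite('pics/c6.png',np.hstack([c(a,280,90),c(b,250,70)]))
```

```text
t 11.7 pos [0.7045 0.0956 0.3006] F [-0.22  0.92  0.51] open 0.004 | shift [58.6 -0.8 -0.6] rot [ 0.1 -0.1  0. ]
```

View pics/c6.png

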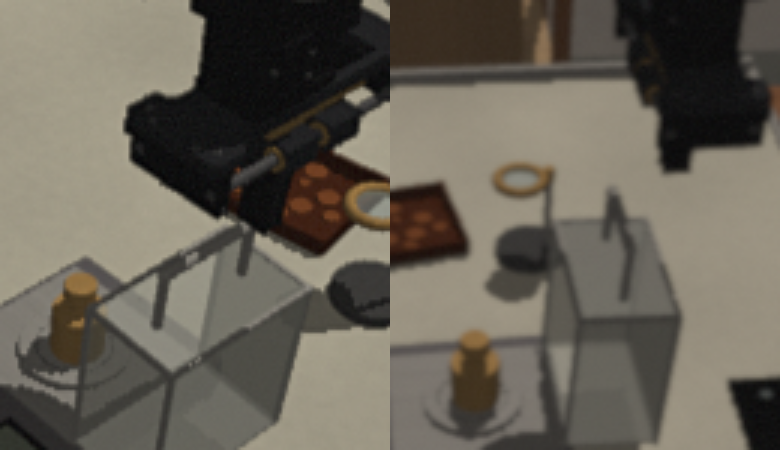

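The side view shows the weight upright and centred on the pan at crop (475,370). The closed fingers are above and behind the handle. Next I'll descend.

Call:
step_arm --translation '[[10,0,0],[25,0,0],[40,0,0],[52,0,0],[58,0,0],[58,0,0]]' --delta_rot '[[0,0,0],[0,0,0],[0,0,0],[0,0,0],[0,0,0],[0,0,0]]'

```text
time: 12.4
eef_pos: [0.7045, 0.0955, 0.2419]
orientation: [[-0.002, -0.034, 0.999], [-0.001, 0.999, 0.034], [-1.0, -0.001, -0.002]]
force: [0.4, 0.3, 0.5]
opening: 0.008
```

Run:
```python
from h import *
for n in('side','scene'): snap(n,n+'7')
a=cv2.imread('pics/scene7.png'); b=cv2.imread('pics/side7.png')
c=lambda im,x,y:cv2.resize(im[y:y+150,x:x+130],None,fx=3,fy=3)
cv2.imwrite('pics/c7.png',np.hstack([c(a,280,90),c(b,250,70)]))
# arc with TCP 10mm above bar; offset d behind
d=.015
for a in (1.62,1.5,1.4,1.3,1.2,1.1,1.0,.9,.8,.7,.6,.5):
    b=bar(a,(d,0,.010)); print(a,end=' '); plan(b,YAW)
```

```text
1.62 t 12.5 pos [0.7053 0.0956 0.2436] F [-0.52 -0.77  0.73] open 0.008 | shift [  1.9  -0.8 -22.5] rot [0.1 0.1 0. ]
1.5 t 12.5 pos [0.7053 0.0956 0.2436] F [-0.52 -0.77  0.73] open 0.008 | shift [ -2.9  -0.7 -45.3] rot [0.1 0.1 0. ]
1.4 t 12.5 pos [0.7053 0.0956 0.2436] F [-0.52 -0.77  0.73] open 0.008 | shift [ -4.8  -0.7 -64.7] rot [0.1 0.1 0. ]
1.3 t 12.5 pos [0.7053 0.0956 0.2436] F [-0.52 -0.77  0.73] open 0.008 | shift [ -4.8  -0.7 -84.1] rot [0.1 0.1 0. ]
1.2 t 12.5 pos [0.7053 0.0956 0.2436] F [-0.52 -0.77  0.73] open 0.008 | shift [  -2.8   -0.7 -103.5] rot [0.1 0.1 0. ]
1.1 t 12.5 pos [0.7053 0.0956 0.2436] F [-0.52 -0.77  0.73] open 0.008 | shift [   1.1   -0.7 -122.5] rot [0.1 0.1 0. ]
1.0 t 12.5 pos [0.7053 0.0956 0.2436] F [-0.52 -0.77  0.73] open 0.008 | shift [   6.9   -0.6 -141.1] rot [0.1 0.1 0. ]
0.9 t 12.5 pos [0.7053 0.0956 0.2436] F [-0.52 -0.77  0.73] open 0.008 | shift [  14.5   -0.6 -159. ] rot [0.1 0.1 0. ]
0.8 t 12.5 pos [0.7053 0.0956 0.2436] F [-0.52 -0.77  0.73] open 0.008 | shift [  23.9   -0.6 -176.1] rot [0.1 0.1 0. ]
0.7 t 12.5 pos [0.7053 0.0956 0.2436] F [-0.52 -0.77  0.73] open 0.008 | shift [  34.9   -0.6 -192.1] rot [0.1 0.1 0. ]
0.6 t 12.5 pos [0.7053 0.0956 0.2436] F [-0.52 -0.77  0.73] open 0.008 | shift [  47.5   -0.6 -206.9] rot [0.1 0.1 0. ]
0.5 t 12.5 pos [0.7053 0.0956 0.2436] F [-0.52 -0.77  0.73] open 0.008 | shift [  61.5   -0.6 -220.5] rot [0.1 0.1 0. ]
```

View pics/c7.png

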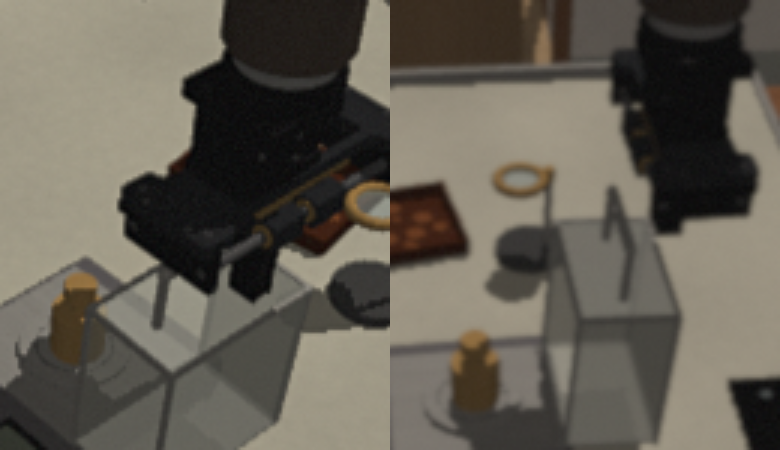

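Call:
step_arm --translation '[[2,0,-8],[2,0,-18],[0,0,-28],[-2,0,-40],[-4,0,-52],[-5,0,-65],[-5,0,-80],[-4,0,-95]]' --delta_rot '[[0,0,0],[0,0,0],[0,0,0],[0,0,0],[0,0,0],[0,0,0],[0,0,0],[0,0,0]]'

```text
time: 13.3
eef_pos: [0.6103, 0.0922, 0.2491]
orientation: [[0.005, -0.035, 0.999], [0.001, 0.999, 0.035], [-1.0, 0.0, 0.005]]
force: [2.7, -0.4, 1.0]
opening: 0.003
```

Run:
```python
from h import *
for n in('side','scene'): snap(n,n+'8')
a=cv2.imread('pics/scene8.png'); b=cv2.imread('pics/side8.png')
c=lambda im,x,y:cv2.resize(im[y:y+150,x:x+130],None,fx=3,fy=3)
cv2.imwrite('pics/c8.png',np.hstack([c(a,280,90),c(b,250,70)]))
d=.015
for a in (1.2,1.1,1.0,.9,.8,.7,.6,.5):
    b=bar(a,(d,0,.010)); print(a,end=' '); plan(b,YAW)
```

```text
1.2 t 13.4 pos [0.6086 0.0922 0.2487] F [-0.34 -0.15 -0.  ] open 0.005 | shift [ 2.4 -0.6 -6.7] rot [ 0.1  0.1 -0. ]
1.1 t 13.4 pos [0.6086 0.0922 0.2487] F [-0.34 -0.15 -0.  ] open 0.005 | shift [  6.3  -0.6 -25.8] rot [ 0.1  0.1 -0. ]
1.0 t 13.4 pos [0.6086 0.0922 0.2487] F [-0.34 -0.15 -0.  ] open 0.005 | shift [ 12.   -0.6 -44.3] rot [ 0.1  0.1 -0. ]
0.9 t 13.4 pos [0.6086 0.0922 0.2487] F [-0.34 -0.15 -0.  ] open 0.005 | shift [ 19.6  -0.5 -62.2] rot [ 0.1  0.1 -0. ]
0.8 t 13.4 pos [0.6086 0.0922 0.2487] F [-0.34 -0.15 -0.  ] open 0.005 | shift [ 29.   -0.5 -79.3] rot [ 0.1  0.1 -0. ]
0.7 t 13.4 pos [0.6086 0.0922 0.2487] F [-0.34 -0.15 -0.  ] open 0.005 | shift [ 40.   -0.5 -95.3] rot [ 0.1  0.1 -0. ]
0.6 t 13.4 pos [0.6086 0.0922 0.2487] F [-0.34 -0.15 -0.  ] open 0.005 | shift [  52.6   -0.5 -110.2] rot [ 0.1  0.1 -0. ]
0.5 t 13.4 pos [0.6086 0.0922 0.2487] F [-0.34 -0.15 -0.  ] open 0.005 | shift [  66.5   -0.5 -123.7] rot [ 0.1  0.1 -0. ]
```

View pics/c8.png

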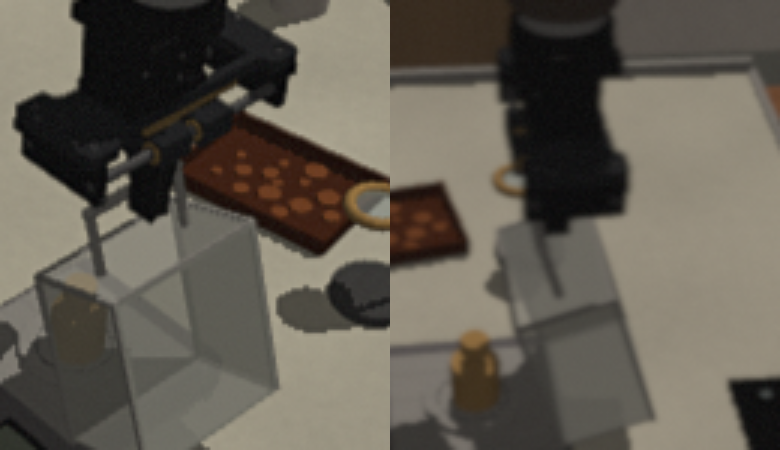

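The cover is following the fingers with about 2.7 N, so I'll continue along the arc.

Call:
step_arm --translation '[[3,0,-9],[6,0,-24],[10,0,-40],[16,0,-55],[23,0,-70],[32,0,-84],[41,0,-97],[52,0,-110]]' --delta_rot '[[0,0,0],[0,0,0],[0,0,0],[0,0,0],[0,0,0],[0,0,0],[0,0,0],[0,0,0]]'

```text
time: 14.2
eef_pos: [0.5003, 0.0888, 0.1952]
orientation: [[0.002, -0.034, 0.999], [0.001, 0.999, 0.034], [-1.0, 0.001, 0.002]]
force: [1.2, -0.2, 0.2]
opening: 0.007
```

Run:
```python
from h import *
for n in('side','scene'): snap(n,n+'9')
a=cv2.imread('pics/scene9.png'); b=cv2.imread('pics/side9.png')
c=lambda im,x,y:cv2.resize(im[y:y+150,x:x+130],None,fx=3,fy=3)
cv2.imwrite('pics/c9.png',np.hstack([c(a,250,110),c(b,230,90)]))
d=.015
for a in (.7,.6,.5,.4):
    b=bar(a,(d,0,.010)); print(a,bar(a),end=' '); plan(b,YAW)
```

```text
0.7 [0.49842627 0.08792443 0.19852473] t 14.3 pos [0.4982 0.0883 0.1938] F [-0.66 -0.05  0.04] open 0.006 | shift [-14.8  -0.4  15.2] rot [ 0.1 -0.2  0. ]
0.6 [0.48359864 0.08742901 0.18594617] t 14.3 pos [0.4982 0.0883 0.1938] F [-0.66 -0.05  0.04] open 0.006 | shift [-2.1 -0.4  0.4] rot [ 0.1 -0.2  0. ]
0.5 [0.47010014 0.08697799 0.17194932] t 14.3 pos [0.4982 0.0883 0.1938] F [-0.66 -0.05  0.04] open 0.006 | shift [ 11.9  -0.3 -13.1] rot [ 0.1 -0.2  0. ]
0.4 [0.45806565 0.08657589 0.15667405] t 14.3 pos [0.4982 0.0883 0.1938] F [-0.66 -0.05  0.04] open 0.006 | shift [ 27.2  -0.3 -25.1] rot [ 0.1 -0.2  0. ]
```

View pics/c9.png

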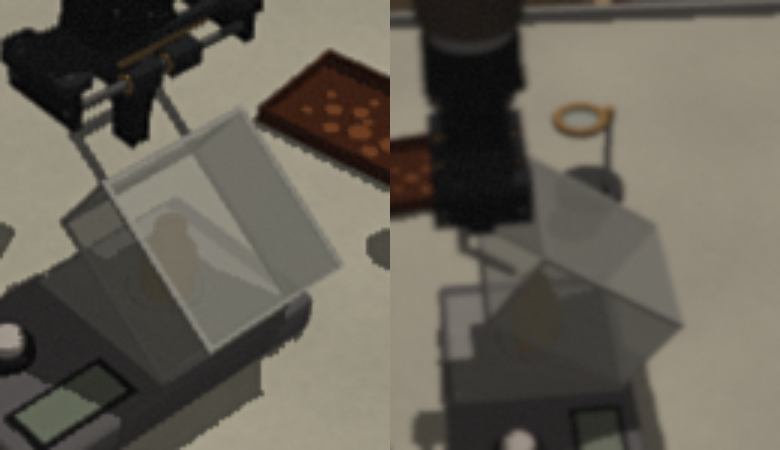

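Run:
```python
from h import *
s9,d9=load('scene9'),load('side9')
for a in(.7,.65,.6,.55,.5): print(a,np.round(proj(s9,bar(a,(0,-.042,0))),1),np.round(proj(d9,bar(a,(0,-.042,0))),1), bar(a))
print('obs',(274,153.3),(255,171.7))
plan((.474,.087,.25),YAW)
```

```text
0.7 [279.3 153.3] [258.8 169.3] [0.49842627 0.08792443 0.19852473]
0.65 [277.1 153.8] [255.7 171.5] [0.49085528 0.08767147 0.19242094]
0.6 [275.  154.5] [252.8 173.8] [0.48359864 0.08742901 0.18594617]
0.55 [273.  155.4] [250.1 176.2] [0.47667449 0.08719765 0.1791166 ]
0.5 [271.2 156.5] [247.6 178.7] [0.47010014 0.08697799 0.17194932]
obs (274, 153.3) (255, 171.7)
t 14.3 pos [0.4982 0.0883 0.1938] F [-0.66 -0.05  0.04] open 0.006 | shift [-56.1  -0.5 -24.4] rot [ 0.1 -0.2  0. ]
```

Call:
step_arm --translation '[[-8,0,4],[-25,0,4],[-44,0,4],[-44,0,-6],[-44,0,-15],[-44,0,-15]]' --delta_rot '[[0,0,0],[0,0,0],[0,0,0],[0,0,0],[0,0,0],[0,0,0]]'

```text
time: 14.9
eef_pos: [0.4837, 0.0877, 0.2386]
orientation: [[-0.002, -0.034, 0.999], [-0.0, 0.999, 0.034], [-1.0, -0.0, -0.002]]
force: [0.6, -0.9, -0.1]
opening: 0.004
```

Run:
```python
from h import *
for a in (.62,.5,.4,.3,.2,.1,.0,-.03):
    b=bar(a,(-.001,0,.027)); print(a,end=' '); plan(b,YAW)
```

```text
0.62 t 14.9 pos [0.4837 0.0877 0.2386] F [ 0.62 -0.85 -0.1 ] open 0.004 | shift [23.  -0.3  1.8] rot [ 0.1 -0.1  0. ]
0.5 t 14.9 pos [0.4837 0.0877 0.2386] F [ 0.62 -0.85 -0.1 ] open 0.004 | shift [ 39.7  -0.2 -14.5] rot [ 0.1 -0.1  0. ]
0.4 t 14.9 pos [0.4837 0.0877 0.2386] F [ 0.62 -0.85 -0.1 ] open 0.004 | shift [ 55.   -0.2 -26.5] rot [ 0.1 -0.1  0. ]
0.3 t 14.9 pos [0.4837 0.0877 0.2386] F [ 0.62 -0.85 -0.1 ] open 0.004 | shift [ 71.4  -0.2 -36.9] rot [ 0.1 -0.1  0. ]
0.2 t 14.9 pos [0.4837 0.0877 0.2386] F [ 0.62 -0.85 -0.1 ] open 0.004 | shift [ 88.8  -0.2 -45.7] rot [ 0.1 -0.1  0. ]
0.1 t 14.9 pos [0.4837 0.0877 0.2386] F [ 0.62 -0.85 -0.1 ] open 0.004 | shift [106.9  -0.2 -52.6] rot [ 0.1 -0.1  0. ]
0.0 t 14.9 pos [0.4837 0.0877 0.2386] F [ 0.62 -0.85 -0.1 ] open 0.004 | shift [125.7  -0.2 -57.7] rot [ 0.1 -0.1  0. ]
-0.03 t 14.9 pos [0.4837 0.0877 0.2386] F [ 0.62 -0.85 -0.1 ] open 0.004 | shift [131.4  -0.2 -58.9] rot [ 0.1 -0.1  0. ]
```

Call:
step_arm --translation '[[12,0,0],[22,0,0],[30,0,-5],[38,0,-13],[46,0,-20],[55,0,-27],[63,0,-32],[71,0,-37]]' --delta_rot '[[0,0,0],[0,0,0],[0,0,0],[0,0,0],[0,0,0],[0,0,0],[0,0,0],[0,0,0]]'

```text
time: 15.7
eef_pos: [0.4472, 0.0866, 0.1672]
orientation: [[-0.001, -0.034, 0.999], [-0.001, 0.999, 0.034], [-1.0, -0.001, -0.001]]
force: [-0.9, -0.5, 2.1]
opening: 0.002
```

Run:
```python
from h import *
for n in('side','scene'): snap(n,n+'10')
a=cv2.imread('pics/scene10.png'); b=cv2.imread('pics/side10.png')
c=lambda im,x,y:cv2.resize(im[y:y+150,x:x+130],None,fx=3,fy=3)
cv2.imwrite('pics/c10.png',np.hstack([c(a,230,110),c(b,220,90)]))
for a in (.3,.2,.1,.0):
    b=bar(a,(-.001,0,.027)); print(a,end=' '); plan(b,YAW)
```

```text
0.3 t 15.8 pos [0.4471 0.0866 0.1667] F [-0.44 -0.03 -0.02] open 0.007 | shift [-0.6 -0.4 -0.4] rot [ 0.  -0.1  0. ]
0.2 t 15.8 pos [0.4471 0.0866 0.1667] F [-0.44 -0.03 -0.02] open 0.007 | shift [16.8 -0.3 -9.2] rot [ 0.  -0.1  0. ]
0.1 t 15.8 pos [0.4471 0.0866 0.1667] F [-0.44 -0.03 -0.02] open 0.007 | shift [ 35.   -0.3 -16.1] rot [ 0.  -0.1  0. ]
0.0 t 15.8 pos [0.4471 0.0866 0.1667] F [-0.44 -0.03 -0.02] open 0.007 | shift [ 53.7  -0.3 -21.2] rot [ 0.  -0.1  0. ]
```

View pics/c10.png

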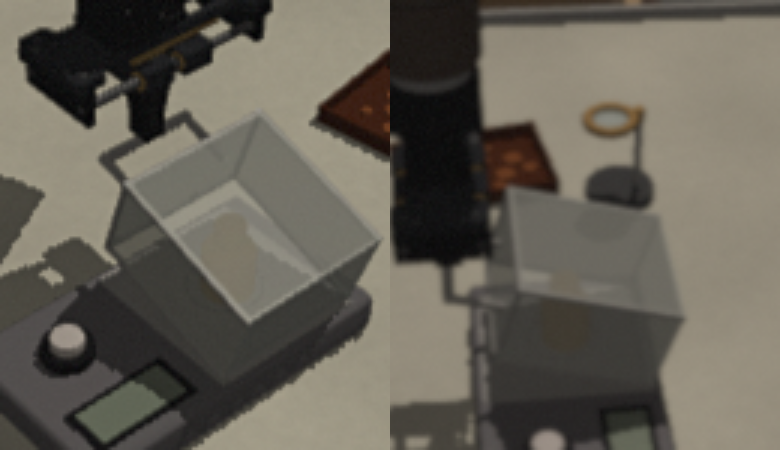

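Pushing from above works, with about 2 N, and the cover is at roughly 0.3 rad. I'll continue down to shut, watching the force.

Call:
step_arm --translation '[[6,0,-3],[14,0,-7],[23,0,-12],[32,0,-15],[40,0,-18],[46,0,-19],[51,0,-20],[54,0,-21]]' --delta_rot '[[0,0,0],[0,0,0],[0,0,0],[0,0,0],[0,0,0],[0,0,0],[0,0,0],[0,0,0]]'

```text
time: 16.6
eef_pos: [0.427, 0.0859, 0.1134]
orientation: [[-0.001, -0.034, 0.999], [-0.001, 0.999, 0.034], [-1.0, -0.001, -0.001]]
force: [0.9, -0.4, 0.6]
opening: 0.004
```

Call:
step_arm --translation '[[1,0,0],[2,0,0],[3,0,0],[3,0,0]]' --delta_rot '[[0,0,0],[0,0,0],[0,0,0],[0,0,0]]'

```text
time: 17.0
eef_pos: [0.4271, 0.0859, 0.1128]
orientation: [[-0.0, -0.035, 0.999], [-0.001, 0.999, 0.035], [-1.0, -0.001, -0.0]]
force: [-7.0, -0.0, 15.6]
opening: 0.002
```

A firm stop at tip height 0.0908 m, which is the shut handle's top (0.091 m). I'll lift off and look.

Call:
step_arm --translation '[[-5,0,0],[-15,0,0],[-35,0,0],[-55,0,0],[-75,0,0],[-90,0,0],[-95,0,0],[-95,0,0]]' --delta_rot '[[0,0,0],[0,0,0],[0,0,0],[0,0,0],[0,0,0],[0,0,0],[0,0,0],[0,0,0]]'

```text
time: 17.8
eef_pos: [0.4276, 0.0863, 0.2067]
orientation: [[0.002, -0.034, 0.999], [0.001, 0.999, 0.034], [-1.0, 0.001, 0.002]]
force: [-0.3, 0.3, 0.3]
opening: 0.004
```

Run:
```python
from h import *
for n in('side','scene','wrist'): snap(n,n+'11')
a=cv2.imread('pics/scene11.png'); b=cv2.imread('pics/side11.png')
c=lambda im,x,y:cv2.resize(im[y:y+150,x:x+130],None,fx=3,fy=3)
cv2.imwrite('pics/c11.png',np.hstack([c(a,230,140),c(b,220,130)]))
s,d=load('scene11'),load('side11')
for a in(.06,.03,0): print(a,np.round(proj(s,bar(a,(0,-.042,0))),1),np.round(proj(d,bar(a,(0,-.042,0))),1))
btn=sw((-.025,-.085,.065)); print('btn',btn); plan((btn[0],btn[1],.22),YAW)
w=load('wrist11')
print([np.round(proj(w,sw((-.025,-.085,z)),True),1) for z in(.055,.065)],[np.round(proj(x,sw((-.025,-.085,.062))),1) for x in(s,d)])
```

```text
0.06 [260.6 172.5] [233.5 202.4]
0.03 [260.2 174. ] [233.1 204. ]
0 [259.9 175.5] [232.7 205.7]
btn [ 0.52435242 -0.05128744  0.065     ]
t 17.95 pos [0.4267 0.0859 0.2052] F [ 0.16 -0.31 -0.18] open 0.008 | shift [ -14.9 -140.4   92.9] rot [ 0.  -0.1  0. ]
[array([151.5, 284. ]), array([148.3, 288.6])] [array([252.1, 222.2]), array([272.4, 237.6])]
```

View pics/c11.png

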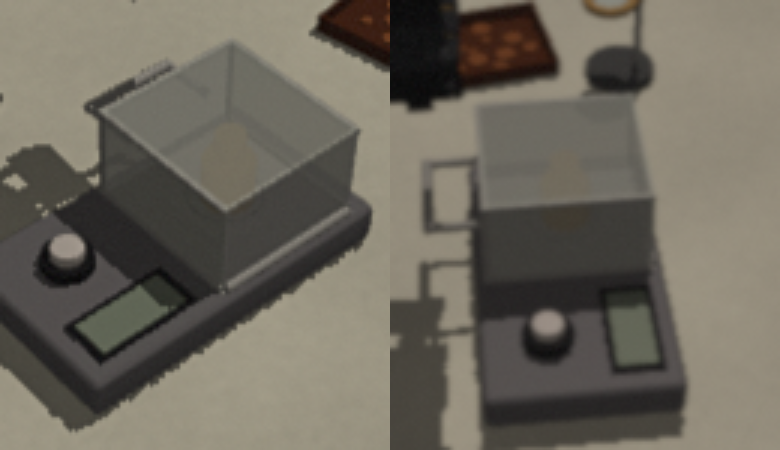

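View pics/wrist11.png

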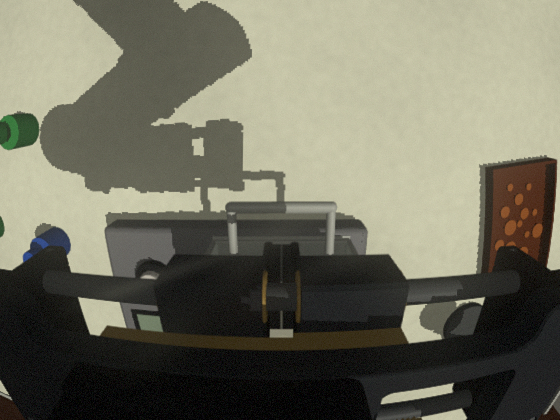

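The cover is fully shut: the handle end is at scene (259.3,175.7) against a predicted (259.9,175.5). The weight still stands on the pan under it. For the button I'll turn the jaws along the scale's x, which keeps the gripper body clear of the cover.

Call:
step_arm --translation '[[-10,-10,6],[-15,-30,20],[-15,-55,36],[-15,-80,53],[-15,-105,70],[-15,-125,83],[-15,-137,91],[-15,-140,93]]' --delta_rot '[[-8,0,0],[-16,0,0],[-24,0,0],[-32,0,0],[-40,0,0],[-48,0,0],[-56,0,0],[-64,0,0]]'

```text
time: 18.75
eef_pos: [0.5253, -0.052, 0.2194]
orientation: [[-0.003, -0.915, 0.404], [-0.001, 0.404, 0.915], [-1.0, 0.002, -0.002]]
force: [0.1, 0.2, -0.2]
opening: 0.002
```

Call:
step_arm --translation '[[0,0,0],[0,0,0],[0,0,0],[0,0,0],[0,0,0]]' --delta_rot '[[-8,0,0],[-16,0,0],[-24,0,0],[-26,0,0],[-26,0,0]]'

```text
time: 19.25
eef_pos: [0.5246, -0.0507, 0.2199]
orientation: [[-0.002, -0.999, -0.034], [-0.0, -0.034, 0.999], [-1.0, 0.002, -0.0]]
force: [-0.2, 0.1, 0.3]
opening: 0.004
```

Run:
```python
from h import *
btn=sw((-.025,-.085,.065)); plan((btn[0],btn[1],.10),YAW+np.pi/2)
w=snap('wrist','wrist12'); print(np.round(proj(w,btn-[0,0,.003],True),1))
```

```text
t 19.25 pos [ 0.5246 -0.0507  0.2199] F [-0.19  0.07  0.28] open 0.004 | shift [119.9  -0.   -0.6] rot [ 0.  -0.  -0.1]
[279.9 197.3]
```

View pics/wrist12.png

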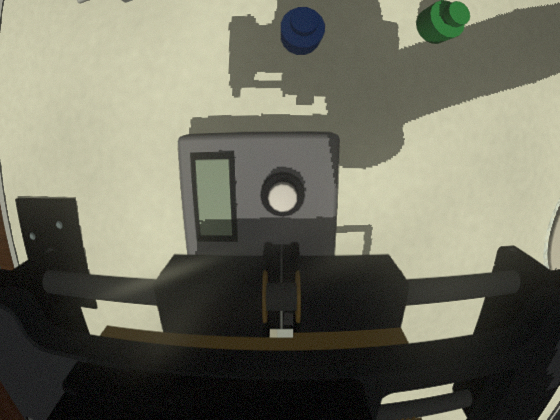

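The wrist view shows the button at (283,197), in line with the fingers. Next I'll descend.

Call:
step_arm --translation '[[15,1,0],[40,1,0],[65,1,0],[90,1,0],[108,1,0],[120,1,0],[126,1,0],[128,1,0]]' --delta_rot '[[0,0,0],[0,0,0],[0,0,0],[0,0,0],[0,0,0],[0,0,0],[0,0,0],[0,0,0]]'

```text
time: 20.1
eef_pos: [0.524, -0.0507, 0.0927]
orientation: [[-0.001, -0.999, -0.034], [-0.0, -0.034, 0.999], [-1.0, 0.001, -0.0]]
force: [-0.0, -0.2, -0.3]
opening: 0.011
```

Call:
step_arm --translation '[[1.5,0,0],[3,0,0],[4.5,0,0],[6,0,0],[6,0,0]]' --delta_rot '[[0,0,0],[0,0,0],[0,0,0],[0,0,0],[0,0,0]]'

```text
time: 20.6
eef_pos: [0.524, -0.0507, 0.0871]
orientation: [[0.0, -0.999, -0.034], [0.0, -0.034, 0.999], [-1.0, -0.0, 0.0]]
force: [-1.1, -0.4, -0.3]
opening: 0.007
```

Call:
step_arm --translation '[[1,0,0],[2,0,0],[3,0,0],[4,0,0],[4,0,0]]' --delta_rot '[[0,0,0],[0,0,0],[0,0,0],[0,0,0],[0,0,0]]'

```text
time: 21.1
eef_pos: [0.5241, -0.0506, 0.0832]
orientation: [[0.0, -0.999, -0.034], [-0.0, -0.034, 0.999], [-1.0, -0.0, -0.0]]
force: [-0.7, 0.8, 3.9]
opening: 0.011
```

Call:
step_arm --translation '[[1,0,0],[2,0,0],[3,0,0],[3,0,0]]' --delta_rot '[[0,0,0],[0,0,0],[0,0,0],[0,0,0]]'

```text
time: 21.5
eef_pos: [0.5241, -0.0507, 0.0804]
orientation: [[0.0, -0.999, -0.034], [-0.0, -0.034, 0.999], [-1.0, -0.0, -0.0]]
force: [-1.4, 0.3, 5.4]
opening: 0.005
```

Call:
step_arm --translation '[[1,0,0],[2,0,0],[2,0,0]]' --delta_rot '[[0,0,0],[0,0,0],[0,0,0]]'

```text
time: 21.8
eef_pos: [0.5242, -0.0507, 0.0802]
orientation: [[0.001, -0.999, -0.035], [-0.001, -0.035, 0.999], [-1.0, -0.001, -0.001]]
force: [-5.9, 2.5, 16.5]
opening: 0.003
```

The button is at its end stop: 16.5 N and no further travel. Releasing it now.

Call:
step_arm --translation '[[-4,0,0],[-12,0,0],[-30,0,0],[-55,0,0],[-80,0,0],[-105,0,0],[-125,0,0],[-130,0,0]]' --delta_rot '[[0,0,0],[0,0,0],[0,0,0],[0,0,0],[0,0,0],[0,0,0],[0,0,0],[0,0,0]]'

```text
time: 22.6
eef_pos: [0.525, -0.0506, 0.21]
orientation: [[0.004, -0.999, -0.034], [0.001, -0.034, 0.999], [-1.0, -0.004, 0.0]]
force: [0.6, 0.0, -0.6]
opening: 0.005
```

Run:
```python
from h import *
for n in('side','scene','wrist'): snap(n,n+'13')
a=cv2.imread('pics/scene13.png'); b=cv2.imread('pics/side13.png')
cv2.imwrite('pics/c13.png',np.hstack([cv2.resize(a,None,fx=.7,fy=.7),cv2.resize(b,None,fx=.7,fy=.7)]))
c=lambda im,x,y:cv2.resize(im[y:y+150,x:x+130],None,fx=3,fy=3)
cv2.imwrite('pics/c13z.png',np.hstack([c(a,230,140),c(b,220,130)]))
plan((0.524,-.05,.2),None)
```

```text
t 22.75 pos [ 0.5233 -0.0506  0.2071] F [-1.09  0.06 -1.61] open 0.004 | shift [ 7.1 -0.7  0.6] rot [0. 0. 0.]
```

View pics/c13.png

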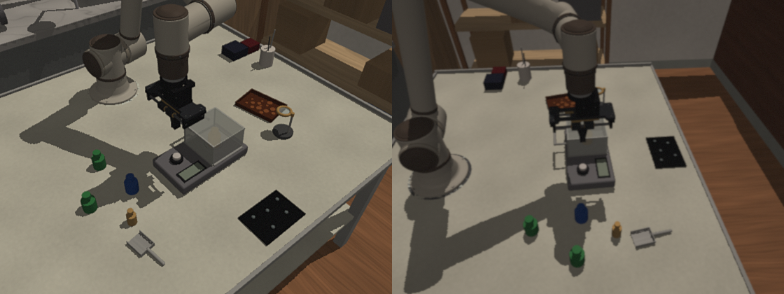

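View pics/c13z.png

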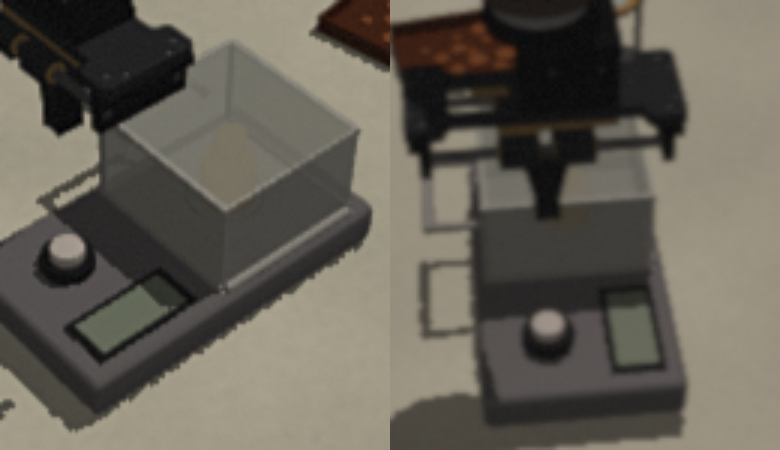

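View pics/wrist13.png

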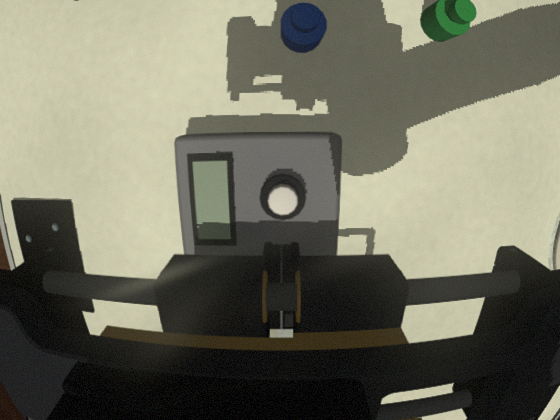

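The cover is shut with the weight upright beneath it (scene crop 230,160). The button is back up (68,245), the other items are unmoved, and the gripper is clear. I'll let it settle and hand in.

Call:
step_arm --translation '[[0,0,0],[0,0,0],[0,0,0]]' --delta_rot '[[0,0,0],[0,0,0],[0,0,0]]'

```text
time: 23.05
eef_pos: [0.5236, -0.0507, 0.2071]
orientation: [[-0.002, -0.999, -0.034], [-0.0, -0.034, 0.999], [-1.0, 0.002, -0.0]]
force: [-0.3, 0.2, -0.2]
opening: 0.004
```

Run:
```python
from plant import robot
print(robot.hand_in()); print(robot.get_state()['time'])
```

```text
the job is handed in; nothing more can be done
None
the job is handed in; nothing more can be done
```

I stood the larger brass weight on the pan and let go. I then pushed the cover shut by its handle, pressed the button to its stop and released it, and handed the job in at about 23 s.

- **Weight:** I let go only once the pan was carrying it (about 0 N left on the wrist). It stands upright inside the ring, but about 2–3.5 mm behind the centre by the wrist camera; I did not correct this.
- **Cover:** The handle met a firm stop at 16 N, at the fully shut height. Its end was within a pixel of the predicted shut position in both fixed views.
- **Button:** It took 5.4 N near the bottom, then 16.5 N with no further travel, and was back up in the last pictures.
- **Rest of the scene:** By eye, the small weight, tray, scoop, loupe and look-alikes were in their places in the last pictures; I did not measure them. The gripper was clear of everything.
- **Disagreement:** The wrist camera read positions about 2–3 mm nearer the robot than the fixed cameras did, so I used it mainly to compare the weight with the ring.

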